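# Pull the fuse of the sander's switch box

### The arm

A 7-joint arm with a two-finger parallel gripper is mounted at the origin on the work surface. World frame = base frame: x ahead of the robot, y to its left, z up, the work surface at z = 0. Lengths are in mm, angles in rad, forces in N, time in s.
With the tool pointing down it reaches from about 425 to 825 mm from the base axis. Payload 3.6 kg.
Tool frame: the origin (TCP) lies midway between the tips of the shut fingers; the grasp point (between the pads) lies 19 mm behind it (hold_point_z is the z of the grasp point in the tool frame, in mm); z points along the fingers, y is the line along which they close (so a half turn about z gives the same grasp; the last joint's range is limited). The gripper opens to 93 mm and grips with 3 to 60 N. Pads are 15 mm wide; open, the fingers measure 128 mm over their backs; the gripper's body (75 mm by 188 mm) begins 65 mm behind the grasp point.
Start: joints at [-1.141, 0.615, -0.013, 1.423, 0.008, 1.103, -0.04], TCP at [286.081, 583.626, 218.64] pointing down, gripper open.
Joint ranges: [-3.12, 3.12], [-0.3, 2.06], [-1.34, 1.32], [0.26, 2.42], [-1.36, 4.5], [0.01, 1.98], [-2.84, 2.84]. Speed limits (rad/s): [2.79, 2.79, 3.14, 3.14, 3.14, 3.14, 3.14].

### API

Orientations are given as a rotation vector (axis times angle).
In Python, from rig import move_to, move_straight, set_joints, move_gripper, pause, solve_ik, state, read_camera, get_calibration, IKError, close_job, hold_point_z gives the robot as it stands. Calls block until the motion is done:
- move_to(position, orientation): joint-space move of the TCP to a pose.
- move_straight(position, rotation=None, v=150): straight line of the TCP; rotation=None keeps the orientation; v is the mean speed in mm/s.
- set_joints(angles): joint-space move.
- move_gripper(opening, force=None): finger opening in mm; force is the grip in N (None keeps the last); returns when the fingers have stopped.
- pause(seconds).
- solve_ik(position, orientation): joint angles nearest the present ones, or None.
- state(): the state.
- read_camera(name): name is "scene" or "side" or "wrist"; returns the picture (480x640x3 uint8, red, green, blue); there is no depth.
- get_calibration(name): a dict with "fx", "fy", "cx", "cy" (pixels), "k1" (the pictures are not rectified: a ray, as slopes to the right and down, at radius r is drawn at 1 + k1 r^2 times it, then the intrinsics apply), "R" (3x3) and "t" (3): a world point X has camera coordinates R X + t. Camera axes: x right, y down, z forward; pixel columns grow to the right and rows downward; lengths in mm; the calibration is good to about 2 mm. A picture is of the moment at which its call begins: read the wrist's pose just before it. get_calibration takes no time and is no camera call; for the wrist camera it gives the pose at the moment of the call.
A pose or a line that the arm cannot do raises IKError and nothing moves.
- close_job(): hands the job in; it is judged then, once.
The state is a dict: "time_s": time; "joint_pos": joint angles; "dq": joint speeds; "joint_efforts": joint torques, N m; "position": TCP position; "orientation": TCP orientation; "ft_force": force on the tool from outside, world axes, zero at the start; "moment": the same for the moment, N m; "gripper_width": finger opening in mm; "gripper_force": force on a finger pad.
Only numpy, scipy, OpenCV 4.12 (cv2) and the standard library are available. Lean on these libraries where they do the work, as an engineer would, in place of code of your own. Each camera call takes 0.05 s, during which the arm holds its last target. There are 200 camera calls.

### The job

Make the sander dead before its belt is changed: take the big fuse out of its switch box. Press the fuse carrier's cap down against its spring just far enough to clear the catch, twist it free anticlockwise, draw it straight out and put it down fuse end first in the open tin, leaving it there. Do not force the holder, lower the fuse into the tin instead of dropping it, and leave the tin and the other things on the bench where they are.

Things in the scene. Friction and masses are not known exactly. Their poses are not given: they have to be found in the camera images.
- switch_box: Blue steel switch box, 180 (x) x 140 (y) x 95 mm high, grey lid, fixed to the bench. Origin: centre of underside, z up. The big fuse holder is in the lid at x = -40 mm, y = 0. Also on the lid, not to be used: rotary main switch (x = 52, y = -30 mm, 24 mm high), pilot lamp (x = 62, y = 36), small control fuse cap only 15 mm across (x = 28, y = 42).
- collar (a point): Centre of the fuse holder's round steel collar, on its top rim: 48 mm across, 8 mm above the lid, 103 mm above the bench; axes as the box. The stem has 1.5 mm play all round in its bore. The holder cracks if the carrier or the robot bears on the box with more than 25 N, pressing, twisting or pulling.
- fuse_carrier: Black plastic bayonet carrier of the big fuse, about 110 g, upright in the holder. Origin on its axis at the underside of the cap's flange (40 mm across, z = 0 to 7 mm); z up, x along the finger bar. Below: grey stem 22 mm across, two bayonet lugs, then the white fuse 14 mm across, ending at z = -63. Locked, the bar lies along the box's x and the flange is 13.5 mm above the collar.
- finger_bar (a point): Centre of the top of the cap's finger bar, 25 mm above the carrier's origin; axes as the carrier. Bar 38 mm long (x), 12 mm wide (y), 18 mm high above the flange: pinch it across its width, fingertips bearing on the flange. A spring lifts the carrier with 6 N when locked, 0.7 N more per mm pressed. Once freed, it lifts clear of the box after about 65 mm.
- fuse_tip (a point): Centre of the fuse's lower end, 63 mm below the carrier's origin. How far the cap must be pressed to clear its catch differs, 2 to 11 mm, and cannot be seen: it bottoms hard 1.5 mm after clearing (8 to 15 N on the spring), felt as a steep rise in force. Keep it pressed and turn 70 degrees anticlockwise seen from above (end stop about 8 degrees further); there it lifts out.
- parts_tin: Open round tin of plain metal, 84 mm across outside, 65 mm high, wall 3 mm, floor 4 mm thick, straight sides, 300 g, loose, empty, upright. Origin: centre of its underside. With the fuse end down near its floor the cap stays above the rim; let go there, the carrier leans over against the rim.
- screwdriver: Bystander: screwdriver 200 mm long lying along x. Origin below its middle.
- fuse_pack: Bystander: cardboard pack, 60 x 90 x 30 mm high. Origin: centre of underside.
- spare_wheel: Bystander: grey grinding wheel lying flat, 125 mm across, 20 mm high. Origin: centre of underside.
- screw_jar: Bystander: round jar, 60 mm across, 70 mm high. Origin: centre of underside.
- oil_can: Bystander: round can, 56 mm across, 100 mm high. Origin: centre of underside.
- wrench: Bystander: spanner 150 mm long lying flat. Origin below its middle.
- bench_brush: Bystander: hand brush 200 mm long lying flat. Origin below its middle.

How it is judged:
By the outcome, as a careful person would: the job done as asked, in the order asked, and still so for the second after the job is handed in, with the robot touching nothing.
It also fails if it takes over 72 s, if anything falls off the work surface, if the arm or the gripper's body presses on something with over 40 N, if the wrist force passes 120 N, or if a joint passes its speed limit or range.

## Working session

There is one attempt and no reset: what is moved stays moved. The work goes in short steps, each a Python script; the robot and the scene stay as the last script left them, time stands still between calls to the robot, and variables do not carry over. Pictures are saved under pics/ and viewed, at most 10 in all, crops included, and the job is handed in when it is done.

```bash
mkdir -p pics; ls; python3 - <<'E'
from rig import *
import cv2,numpy as np
for n in("scene","side"):
    im=read_camera(n); cv2.imwrite(f"pics/{n}0.png",im[:,:,::-1]); c=get_calibration(n)
    print(n,c)
s=state();print(s,hold_point_z)
E
```

```text
pics
scene {'fx': 470.3596741590174, 'fy': 470.3596741590174, 'cx': 319.3667712665409, 'cy': 240.88948037887027, 'k1': 0.03154482348906656, 'R': array([[-0.86082076,  0.50877404,  0.01168781],
       [ 0.38474697,  0.66566222, -0.63942441],
       [-0.33310267, -0.54593295, -0.76876513]]), 't': array([ 492.50212264, -131.26288063, 1285.81962515])}
side {'fx': 607.5931554217785, 'fy': 607.5931554217785, 'cx': 316.68924065874484, 'cy': 242.6182004078453, 'k1': -0.13827342637127438, 'R': array([[ 0.98466491, -0.17443451,  0.00275946],
       [-0.09177974, -0.53140924, -0.84212867],
       [ 0.1483627 ,  0.82896129, -0.53926959]]), 't': array([-529.29670245,  155.98705202, 1242.15611604])}
{'time_s': 0.1, 'joint_pos': array([-1.14151285,  0.61581966, -0.01261025,  1.42470876,  0.00810593,
        1.10334075, -0.04042549]), 'dq': array([ 0.00154391, -0.00191263, -0.00111439, -0.00295346, -0.00012611,
        0.00145933,  0.00045305]), 'joint_efforts': array([ 1.39226609e-03, -4.60040510e+01,  2.09927992e-01, -1.66243011e+01,
       -6.11809641e-02,  1.69921800e-02,  1.05795900e-04]), 'position': array([285.80112185, 583.03693215, 217.60874138]), 'orientation': array([-0.70959844, -3.05992041,  0.00341783]), 'ft_force': array([-0.35808807,  0.27680076,  0.01855289]), 'moment': array([-0.01801414, -0.04874398, -0.03468065]), 'gripper_force': 0.0, 'gripper_width': 93.05783698116754} -18.8
```

View pics/scene0.png

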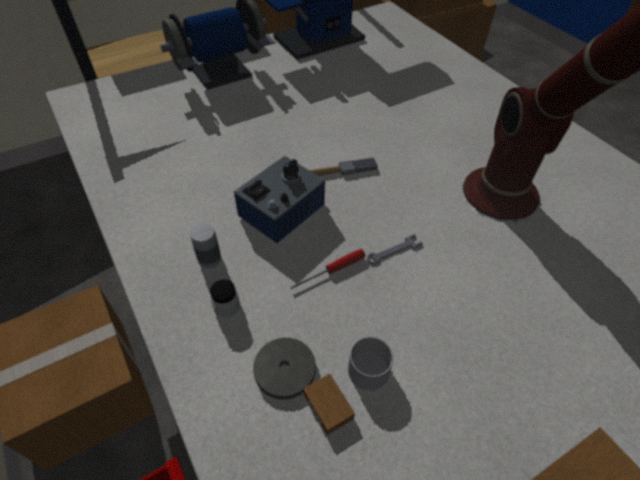

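View pics/side0.png

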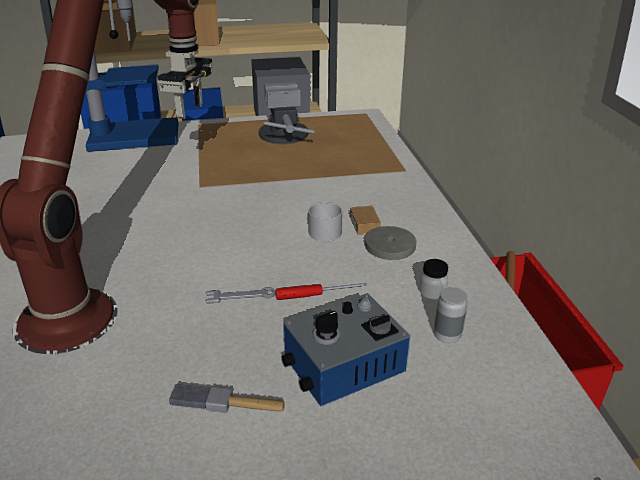

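The scene view shows the box lid around (280,188), the fuse carrier at (291,170), the tin at (371,357) and the spanner and screwdriver between them. In the side view the carrier is at (326,325), the rotary switch at (380,322), the lamp at (364,300) and the tin at (325,220).

```bash
cat > h.py <<'E'
from rig import *
import cv2,numpy as np
from scipy.spatial.transform import Rotation as Ro
def cast(c,px,z):
    px=np.array(px,float).reshape(-1,1,2)
    K=np.array([[c['fx'],0,c['cx']],[0,c['fy'],c['cy']],[0,0,1]])
    u=cv2.undistortPoints(px,K,np.array([c['k1'],0,0,0,0]))[:,0]
    d=np.c_[u,np.ones(len(u))]@c['R']; o=-c['R'].T@c['t']
    return o+d*((z-o[2])/d[:,2])[:,None]
def proj(c,X):
    p=(c['R']@np.array(X,float).T).T+c['t']; s=p[:,:2]/p[:,2:]
    s=s*(1+c['k1']*(s**2).sum(1))[:,None]
    return s*[c['fx'],c['fy']]+[c['cx'],c['cy']]
def down(psi):  # tool z down, tool y at world angle psi
    y=np.array([np.cos(psi),np.sin(psi),0]);z=np.array([0,0,-1.]);x=np.cross(y,z)
    return Ro.from_matrix(np.c_[x,y,z]).as_rotvec()
E
python3 - <<'E'
from h import *
np.set_printoptions(precision=1,suppress=True)
a=get_calibration("side");b=get_calibration("scene")
print("side lid",cast(a,[(283,324),(374,293),(408,337),(320,382)],95))
print("scene lid",cast(b,[(282,158),(325,185),(278,218),(235,190)],95))
print("bar top",cast(a,[(325,316)],141.5),cast(b,[(290,162)],141.5))
print("tin rim",cast(a,[(325,208)],65),cast(b,[(371,353)],65))
print("brush,can,jar,wheel,pack",cast(a,[(227,398),(452,296),(435,268),(391,238),(364,214)],0))
w=get_calibration("wrist");s=state()
Rt=Ro.from_rotvec(s['orientation']).as_matrix()
print("wristcam in tool",w['fx'],w['k1'],Rt.T@(-w['R'].T@w['t']-s['position']),w['R']@Rt)
E
```

```text
side lid [[ 439.3 -207.    95. ]
 [ 622.9 -146.3   95. ]
 [ 649.8 -279.8   95. ]
 [ 479.  -359.1   95. ]]
scene lid [[ 496.  -321.7   95. ]
 [ 451.2 -179.4   95. ]
 [ 602.3 -139.2   95. ]
 [ 650.2 -273.3   95. ]]
bar top [[ 506.7 -253.1  141.5]] [[ 509.6 -249.2  141.5]]
tin rim [[602.1 247.6  65. ]] [[598.2 237.8  65. ]]
brush,can,jar,wheel,pack [[ 327.3 -279.2   -0. ]
 [ 824.1  -67.     0. ]
 [ 822.8   40.9    0. ]
 [ 757.8  184.3    0. ]
 [ 720.   311.8    0. ]]
wristcam in tool 376.39369948228943 -0.062451296784133054 [  69.6    0.1 -166.3] [[ 0.   1.   0. ]
 [-1.   0.  -0.3]
 [-0.3 -0.   1. ]]
```

```bash
python3 - <<'E'
from h import *
import pickle
np.set_printoptions(precision=3,suppress=True)
yaw=np.radians(17)
for k in(yaw+np.pi/2,yaw-np.pi/2):
  for d in(0,35,70,78): 
    q=solve_ik([511,-252,150],down(k+np.radians(d))); print(np.degrees(k),d,q)
for p in ([600,240,260],[600,240,85]): print([ (a,solve_ik(p,down(np.radians(a)))) for a in (-150,-90,-45,0,90)])
s=state();print("tool y now",Ro.from_rotvec(s['orientation']).as_matrix()[:,1])
E
```

```text
107.0 0 [ 0.384  0.566  0.056  1.748 -0.041  0.828  2.326]
107.0 35 [ 1.054  0.835 -1.15   1.727  0.832  1.156  2.132]
107.0 70 [-0.197  0.834  1.133  1.766 -0.842  1.117 -1.972]
107.0 78 [-0.197  0.834  1.133  1.766 -0.842  1.117 -1.832]
-73.0 0 [-0.091  0.712  0.868  1.763 -0.645  0.978 -0.237]
-73.0 35 [-0.04   0.677  0.766  1.762 -0.568  0.938  0.3  ]
-73.0 70 [ 0.029  0.64   0.636  1.76  -0.47   0.899  0.817]
-73.0 78 [ 0.046  0.632  0.605  1.759 -0.447  0.891  0.935]
[(-150, array([-0.95 ,  0.802,  1.134,  1.393, -0.723,  1.393, -2.434])), (-90, array([-0.79 ,  0.657,  0.707,  1.388, -0.431,  1.253, -1.623])), (-45, array([-0.688,  0.615,  0.499,  1.384, -0.299,  1.217, -0.948])), (0, array([-0.579,  0.59 ,  0.294,  1.38 , -0.174,  1.197, -0.268])), (90, array([-0.365,  0.579, -0.087,  1.372,  0.051,  1.193,  1.114]))]
[(-150, array([-0.056,  0.834, -0.652,  1.563,  0.587,  0.947,  2.765])), (-90, array([-0.753,  0.828,  0.617,  1.588, -0.569,  0.911, -1.503])), (-45, array([-0.645,  0.783,  0.408,  1.585, -0.38 ,  0.854, -0.876])), (0, array([-0.538,  0.758,  0.215,  1.581, -0.202,  0.824, -0.242])), (90, array([-0.348,  0.752, -0.115,  1.574,  0.107,  0.822,  1.065]))]
tool y now [ 0.44   0.898 -0.002]
```

```bash
python3 - <<'E'
from h import *
import pickle
D={}
for n,p,a in(("tin",[600,240,260],-20),("box",[511,-252,300],-73)):
    move_to(p,down(np.radians(a))); pause(.3)
    c=get_calibration("wrist"); im=read_camera("wrist"); cv2.imwrite(f"pics/w_{n}.png",im[:,:,::-1]); D[n]=c
    s=state(); print(n,s['time_s'],s['position'],s['ft_force'])
pickle.dump(D,open("cal.pkl","wb"))
cv2.imwrite("pics/w_both.png",np.hstack([cv2.resize(cv2.imread(f"pics/w_{n}.png"),(400,300)) for n in D]))
E
```

```text
tin 2.1583 [599.79940834 240.48658888 259.93029781] [ 0.4613769  -0.96717849  0.73056194]
box 4.3333 [ 511.2339181  -251.64868185  299.93608619] [ 0.19189747  0.79110139 -0.42408062]
```

View pics/w_tin.png

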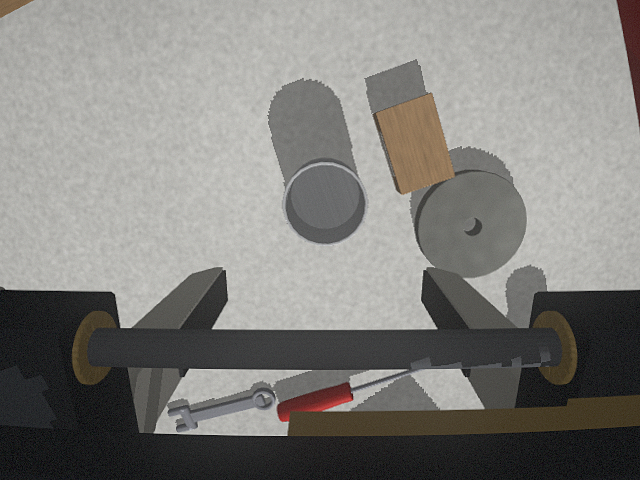

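View pics/w_box.png

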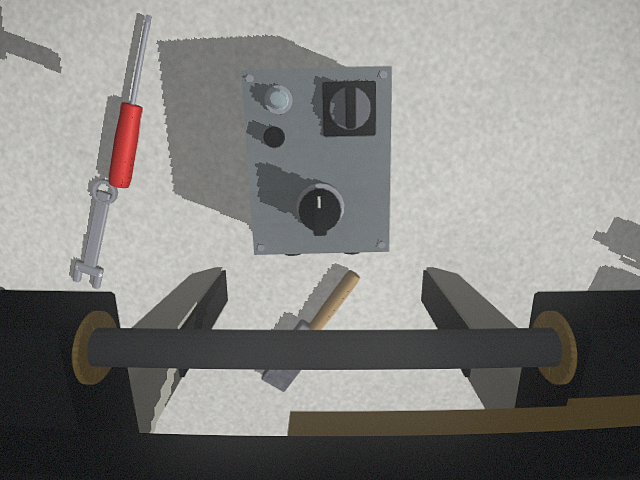

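The tin rim is a circle centred at (325,202), about 42 px in radius. The box lid spans (243,68) to (389,251), with the black fuse cap at about (320,210). Next I extract these edges properly.

```bash
python3 - <<'E'
from h import *
import pickle
np.set_printoptions(precision=1,suppress=True)
D=pickle.load(open("cal.pkl","rb"))
im=cv2.imread("pics/w_box.png");c=D["box"]
# lid mask: grey-blue
hsv=cv2.cvtColor(im,cv2.COLOR_BGR2HSV); print("lid hsv",hsv[230,290],hsv[160,350],"bench",hsv[60,450],"shadow",hsv[100,200])
m=((im[:,:,0].astype(int)-im[:,:,2]>8)).astype(np.uint8)*255
m=cv2.morphologyEx(m,cv2.MORPH_OPEN,np.ones((5,5)))
k=max(cv2.findContours(m,0,2)[0],key=cv2.contourArea)
ap=cv2.approxPolyDP(cv2.convexHull(k),6,True)[:,0]
print("lid px",ap.tolist()); P=cast(c,ap,95); print(P[:,:2],"mean",P.mean(0)[:2])
for i in range(len(P)):
    d=P[(i+1)%len(P)]-P[i]; print(np.linalg.norm(d),np.degrees(np.arctan2(d[1],d[0])))
# cap
b=(im.max(2)<50).astype(np.uint8)*255; b[:170]=0;b[245:]=0;b[:,:270]=0;b[:,370:]=0
k=max(cv2.findContours(b,0,2)[0],key=cv2.contourArea);x,y,w,h=cv2.boundingRect(k);print("cap bbox",x,y,w,h)
cv2.imwrite("pics/crop1.png",cv2.resize(im[165:255,260:380],None,fx=5,fy=5,interpolation=cv2.INTER_CUBIC))
# tin
t=cv2.imread("pics/w_tin.png");g=cv2.cvtColor(t,6);ct=D["tin"]
q=cast(ct,[(325,202),(283,202),(367,202),(325,159.5),(325,244)],65);print("tin",q)
cv2.imwrite("pics/crop2.png",cv2.resize(t[145:255,270:380],None,fx=5,fy=5,interpolation=cv2.INTER_CUBIC))
E
```

```text
lid hsv [105  17 121] [100  13 122] bench [ 30   5 200] shadow [ 36  11 121]
lid px [[282, 88], [288, 106], [275, 110], [271, 93]]
[[ 606.7 -181. ]
 [ 592.7 -190.9]
 [ 585.6 -180.1]
 [ 599.4 -172.4]] mean [ 596.1 -181.1]
17.114508178698557 -144.8527303864886
12.906122962246652 123.26957949904646
15.795785029236814 29.333331918149433
11.341275222340219 -49.910359086262794
cap bbox 299 189 36 41
tin [[602.5 245.3  65. ]
 [564.1 259.3  65. ]
 [640.9 231.5  65. ]
 [616.3 283.7  65. ]
 [588.  205.3  65. ]]
```

View pics/crop1.png

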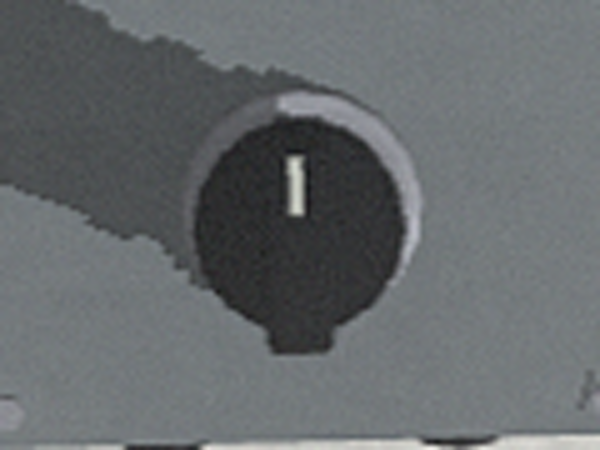

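The cap crop shows the flange edges at columns 299.0 and 341.4 (row 208), the bar's -x end at (320.3,235.4), 13.4 px wide, and the white mark at (319.2,202). The collar ring around it is visible.

```bash
python3 - <<'E'
from h import *
import pickle
np.set_printoptions(precision=1,suppress=True)
c=pickle.load(open("cal.pkl","rb"))["box"]
im=cv2.imread("pics/w_box.png")
P=cast(c,[(243,68),(391,66),(389.5,251.5),(254,254.5)],95);print("lid",P[:,:2],P.mean(0))
for i in range(4):
    d=P[(i+1)%4]-P[i]; print(np.linalg.norm(d),np.degrees(np.arctan2(d[1],d[0])))
F=cast(c,[(299,208),(341.4,208)],123.5);print("flange",F,np.linalg.norm(F[1]-F[0]),F.mean(0))
B=cast(c,[(320.3,235.4),(313.6,235.2),(327,235.2),(319.2,202),(319.2,196),(319.2,208)],141.5);print("bar end",B)
C=cast(c,[(260+186/5,208),(260+421/5,208),(320,165+90/5)],103);print("collar",C)
u=[np.cos(.297),np.sin(.297)]
for X in([511,-252],[508,-252]):
  X=np.array(X);u=np.array(u);v=np.array([-u[1],u[0]])
  th=np.linspace(0,6.28,60)
  pr=lambda r,z:proj(c,np.c_[X+r*(np.c_[np.cos(th),np.sin(th)]),np.full(60,z)])
  f=pr(20,123.5);k=pr(24,103);e=proj(c,[[*(X-19*u),141.5],[*(X+19*u),141.5],[*X,141.5]])
  print(X,"flange",f.min(0),f.max(0),"collar",k.min(0),k.max(0),"bar",e)
E
```

```text
lid [[ 613.4 -141.4]
 [ 655.4 -272.1]
 [ 485.2 -330.5]
 [ 440.8 -197.2]] [ 548.7 -235.3   95. ]
137.2532968122604 -72.21146994464969
179.9098999274122 -161.06154420586267
140.5194181058846 108.43797824875199
181.46676590825234 17.9001284219698
flange [[ 507.5 -228.5  123.5]
 [ 519.  -266.   123.5]] 39.267812202398254 [ 513.2 -247.2  123.5]
bar end [[ 492.8 -253.7  141.5]
 [ 491.3 -248.   141.5]
 [ 494.8 -259.4  141.5]
 [ 521.5 -244.   141.5]
 [ 526.5 -242.5  141.5]
 [ 516.4 -245.6  141.5]]
collar [[ 502.7 -226.6  103. ]
 [ 516.3 -270.7  103. ]
 [ 532.8 -240.9  103. ]]
[ 511 -252] flange [302.9 190.3] [345.9 232.6] collar [299.9 183.1] [348.8 231.2] bar [[324.4 236.6]
 [324.5 194.5]
 [324.4 215.8]]
[ 508 -252] flange [302.  193.4] [344.9 235.5] collar [299.1 186.1] [347.9 234. ] bar [[323.4 239.7]
 [323.4 197.7]
 [323.4 219. ]]
```

Lid sides measure 137–181 mm against the 140/180 given. The fuse axis from the lid is (510.7,-247.8) and from the bar end (510.8,-247.8), so they agree. Yaw is 18.2°. The tin is at (602.4,244.9). Approach and grasp next.

```bash
cat >> h.py <<'E'
YAW=np.radians(18.2); A=np.array([510.8,-247.8]); PSI=YAW-np.pi/2
def ft(n=8,dt=.02):
    L=[]
    for _ in range(n): pause(dt); s=state(); L.append(np.r_[s['ft_force'],s['moment']])
    return np.mean(L,0),s
def loc(f,psi): # force along tool x, tool y(closing), world z
    return np.array([-np.sin(psi)*f[0]+np.cos(psi)*f[1],np.cos(psi)*f[0]+np.sin(psi)*f[1],f[2]])
E
python3 - <<'E'
from h import *
np.set_printoptions(precision=2,suppress=True)
move_gripper(40,10); move_to([*A,170],down(PSI)); move_straight([*A,130],v=60)
f0,s=ft(15); print("base",f0,s['position'],s['time_s'])
z=127.0
while z>121:
    move_straight([*A,z],v=15); f,s=ft(4); d=f-f0
    print(z,s['position'],d[:3])
    if d[2]>2.: break
    z-=.5
move_straight([*A,z+.5],v=15)
move_gripper(0,8); f,s=ft(10); print("grip",s['gripper_width'],s['gripper_force'],loc((f-f0),PSI),s['position'],s['time_s'])
np.save("f0.npy",f0)
E
```

```text
base [-0.15 -0.03  0.04 -0.02  0.14  0.  ] [ 511.02 -247.89  130.35] 6.9667
127.0 [ 510.8  -247.75  126.94] [0.23 0.07 0.19]
126.5 [ 510.81 -247.82  126.52] [-0.01 -0.   -0.33]
126.0 [ 510.8  -247.81  125.99] [ 0.5   0.01 -0.41]
125.5 [ 510.78 -247.81  125.47] [ 0.33  0.16 -0.4 ]
125.0 [ 510.81 -247.8   124.98] [ 0.14 -0.27 -0.1 ]
124.5 [ 510.79 -247.78  124.48] [-0.53  0.11 -0.13]
124.0 [ 510.79 -247.78  123.99] [0.11 0.02 0.03]
123.5 [ 510.85 -247.82  123.69] [-0.34  0.11  1.84]
123.0 [ 510.97 -247.64  123.3 ] [-0.58  0.72  4.86]
grip 11.76075711667208 9.717635402921587 [ 0.4  -1.7   4.74] [ 510.95 -247.54  123.55] 10.9
```

```bash
python3 - <<'E'
from h import *
np.set_printoptions(precision=2,suppress=True)
f0=np.load("f0.npy")
ty=np.array([np.cos(PSI),np.sin(PSI)]); p=A-0.2*ty
move_straight([*p,123.5],v=15); move_gripper(0,30)
z=123.5; H=[]
while z>108:
    z-=.4; move_straight([*p,z],v=12); f,s=ft(4,.015); l=loc(f-f0,PSI); H.append((s['position'][2],l[2]))
    print("%.1f %.2f"%(z,s['position'][2]),l, "t%.1f"%s['time_s'])
    if l[2]>19: break
    a=[h for h in H if h[1]>5.8]
    if len(a)>3:
        e=l[2]-(6+.7*(123.5-s['position'][2]))
        if e>3.5: break
print(s['gripper_width'],s['gripper_force'])
E
```

```text
123.1 123.21 [ 0.82 -1.98  5.32] t11.7
122.7 122.85 [ 0.25 -1.51  5.57] t12.0
122.3 122.48 [ 0.35 -1.66  5.72] t12.3
121.9 122.13 [ 0.49 -2.5   5.73] t12.6
121.5 121.77 [ 0.51 -1.55  6.54] t12.9
121.1 121.42 [ 0.48 -1.86  6.34] t13.3
120.7 121.09 [ 0.22 -2.32  6.72] t13.6
120.3 120.72 [ 0.23 -2.26  7.13] t13.9
119.9 120.37 [ 0.31 -2.06  6.87] t14.2
119.5 120.00 [ 0.24 -1.93  7.24] t14.5
119.1 119.65 [ 0.09 -2.35  7.56] t14.8
118.7 119.29 [ 0.13 -2.03  8.27] t15.2
118.3 118.94 [ 0.16 -2.61  8.14] t15.5
117.9 118.57 [ 0.19 -2.73  8.4 ] t15.8
117.5 118.25 [ 0.26 -2.06  8.62] t16.1
117.1 117.88 [ 0.01 -2.27  8.87] t16.4
116.7 117.51 [-0.04 -3.13  9.21] t16.8
116.3 117.17 [ 0.02 -2.51  9.14] t17.1
115.9 116.82 [-0.18 -2.94  9.48] t17.4
115.5 116.47 [ 0.43 -2.46  9.56] t17.7
115.1 116.10 [-0.62 -2.79 10.42] t18.0
114.7 115.74 [-0.31 -3.1  10.02] t18.3
114.3 115.41 [ 0.19 -2.96 10.39] t18.6
113.9 115.05 [-0.68 -2.85 11.33] t19.0
113.5 114.68 [-0.29 -2.75 10.76] t19.3
113.1 114.32 [-0.51 -3.01 11.29] t19.6
112.7 113.95 [-0.07 -3.41 11.93] t19.9
112.3 113.63 [-0.6  -3.31 12.16] t20.2
111.9 113.57 [-0.95 -4.12 14.28] t20.6
111.5 113.54 [-1.   -4.18 15.97] t20.9
111.1 113.50 [-1.25 -4.72 18.09] t21.2
11.538853471773534 32.71600401727483
```

Bottom found at z≈113.6 (12 N). I'll back off 0.6 mm and twist with lateral compliance.

```bash
python3 - <<'E'
from h import *
np.set_printoptions(precision=2,suppress=True)
f0=np.load("f0.npy")
ty=np.array([np.cos(PSI),np.sin(PSI)]); p=A-0.45*ty; z=113.0
move_straight([*p,z],v=12); f,s=ft(6); print(s['position'],(f-f0))
for a in list(range(4,73,4))+[73]:
    q=PSI+np.radians(a)
    move_straight([*p,z],down(q),v=12); f,s=ft(4,.015); d=f-f0
    o=Ro.from_rotvec(s['orientation']).as_matrix()[:,1]; act=np.degrees(np.arctan2(o[1],o[0])-PSI)
    print(a,"%.1f"%act,s['position'],d[:3],"mz %.2f"%d[5],"t%.1f"%s['time_s'])
    if abs(d[5])>0.8 or np.linalg.norm(d[:2])>10 or d[2]>19: print("STOP"); break
    p=p+np.clip(.05*d[:2],-.25,.25); z+=np.clip(114.15-s['position'][2],-.2,.2)*.7
print(p,z,s['gripper_width'])
np.save("pz.npy",[*p,z,q])
E
```

```text
[ 511.02 -247.58  114.31] [-1.04  2.36 11.28  0.77  0.42 -0.02]
4 4.0 [ 511.14 -247.74  114.36] [-1.04  2.21 10.91] mz -0.04 t21.9
8 8.0 [ 511.21 -247.78  114.28] [-0.87  2.68 11.65] mz -0.01 t22.2
12 12.0 [ 511.32 -247.83  114.29] [-0.69  1.52 11.51] mz 0.02 t22.5
16 16.0 [ 511.4  -247.89  114.23] [-0.85  2.22 11.83] mz 0.02 t22.9
20 20.0 [ 511.46 -247.9   114.24] [-1.04  1.84 11.54] mz -0.00 t23.2
24 24.0 [ 511.56 -247.93  114.22] [-0.62  2.12 10.98] mz 0.01 t23.5
28 28.0 [ 511.63 -247.91  114.23] [-0.17  1.75 11.34] mz -0.02 t23.8
32 32.0 [ 511.72 -247.92  114.21] [-0.32  1.54 11.5 ] mz 0.00 t24.1
36 36.0 [ 511.77 -247.85  114.18] [ 0.    1.3  11.19] mz 0.01 t24.4
40 40.0 [ 511.77 -247.75  114.13] [-0.33  1.23 11.13] mz 0.02 t24.8
44 44.0 [ 511.79 -247.7   114.15] [-0.34  0.98 11.83] mz 0.01 t25.1
48 48.0 [ 511.79 -247.63  114.15] [-0.42  1.5  11.51] mz -0.00 t25.4
52 52.0 [ 511.75 -247.6   114.17] [-0.31  1.63 12.03] mz 0.01 t25.7
56 56.0 [ 511.72 -247.54  114.13] [-0.45  1.03 12.04] mz -0.01 t26.0
60 60.0 [ 511.68 -247.54  114.18] [-0.37  1.1  11.41] mz -0.03 t26.3
64 64.0 [ 511.64 -247.51  114.14] [-0.94  1.13 11.68] mz -0.01 t26.7
68 68.0 [ 511.6  -247.51  114.18] [-0.89  1.2  10.99] mz 0.00 t27.0
72 72.0 [ 511.57 -247.46  114.16] [-0.64  1.08 11.53] mz -0.03 t27.3
73 73.0 [ 511.53 -247.5   114.16] [-0.48  0.38 11.29] mz -0.03 t27.6
[ 510.12 -245.95] 112.35538605488185 11.48336523455797
```

```bash
python3 - <<'E'
from h import *
np.set_printoptions(precision=2,suppress=True)
f0=np.load("f0.npy"); *_,z,q=np.load("pz.npy")
p=state()['position'][:2]
for z in [112.4,113,114,116,118,121,124,127,130,134,138,143,148,153,158,163,168,173,178,183,188,195]:
    move_straight([*p,z],down(q),v=40); f,s=ft(3,.01); d=f-f0
    print(z,s['position'],d[:3],"m",d[3:],"w%.2f t%.1f"%(s['gripper_width'],s['time_s']))
    if np.linalg.norm(d[:2])>9 or d[2]<-7: print("STOP"); break
    if np.linalg.norm(d[:2])>2.5: p=p+.06*d[:2]
else:
    move_straight([*p,235],v=100); f,s=ft(6); print(s['position'],f-f0)
    for n in("wrist","side"): cv2.imwrite(f"pics/lift_{n}.png",read_camera(n)[:,:,::-1])
    a=cv2.imread("pics/lift_wrist.png");b=cv2.imread("pics/lift_side.png")[200:440,200:520]
    cv2.imwrite("pics/lift.png",np.hstack([cv2.resize(a,(400,300)),cv2.resize(b,(400,300))]))
E
```

```text
112.4 [ 511.62 -247.56  114.11] [-3.36  3.29 14.58] m [ 0.65  0.66 -0.02] w11.36 t27.9
113 [ 511.6  -247.56  114.32] [-2.5   2.47 11.61] m [ 0.56  0.43 -0.03] w11.48 t28.2
114 [ 511.58 -247.55  115.13] [-1.78  1.92  9.61] m [ 0.46  0.28 -0.06] w11.88 t28.4
116 [ 511.56 -247.54  116.98] [-0.89  1.77  8.68] m [ 0.39  0.21 -0.  ] w11.56 t28.7
118 [ 511.63 -247.31  119.04] [-0.85  2.51 10.11] m [ 0.4   0.24 -0.06] w11.78 t29.0
121 [ 511.6  -247.26  121.9 ] [-0.77  2.27  8.83] m [ 0.35  0.17 -0.05] w11.96 t29.3
124 [ 511.58 -247.45  124.33] [-0.06  0.36  5.12] m [ 0.13 -0.13  0.01] w11.77 t29.5
127 [ 511.51 -247.36  127.01] [ 1.4  -0.47  2.27] m [-0.08 -0.44 -0.01] w11.74 t29.8
130 [ 510.69 -246.92  129.7 ] [ 0.75 -0.36  1.04] m [-0.2  -0.3   0.04] w11.84 t30.1
134 [ 510.23 -246.55  133.62] [-0.03  0.04 -0.75] m [-0.04 -0.08  0.02] w11.61 t30.4
138 [ 510.99 -246.89  138.13] [ 0.21 -0.09 -1.35] m [-0.01 -0.09 -0.  ] w11.75 t30.6
143 [ 511.18 -246.97  143.29] [-0.04  0.39 -0.86] m [-0.03 -0.09 -0.02] w11.88 t30.9
148 [ 511.18 -246.96  148.27] [-0.06 -0.28 -1.26] m [-0.07 -0.08  0.01] w11.70 t31.2
153 [ 511.17 -246.96  153.25] [ 0.15  0.01 -1.07] m [-0.03 -0.08  0.01] w11.72 t31.5
158 [ 511.16 -246.98  158.25] [ 0.37 -0.07 -0.76] m [-0.02 -0.07  0.01] w11.52 t31.8
163 [ 511.16 -246.98  163.26] [ 0.24 -0.28 -1.11] m [-0.04 -0.09  0.01] w11.73 t32.1
168 [ 511.19 -246.96  168.25] [ 0.11 -0.07 -1.02] m [-0.05 -0.08 -0.02] w12.08 t32.4
173 [ 511.16 -246.97  173.24] [ 0.27  0.28 -1.48] m [-0.04 -0.03  0.01] w11.49 t32.7
178 [ 511.16 -246.98  178.25] [ 0.64  0.19 -1.43] m [-0.06 -0.08 -0.02] w11.92 t33.0
183 [ 511.15 -246.99  183.26] [ 0.26  0.21 -1.16] m [-0.06 -0.06 -0.02] w11.34 t33.3
188 [ 511.13 -247.    188.26] [ 0.09  0.34 -1.37] m [-0.04 -0.07 -0.04] w11.58 t33.6
195 [ 511.16 -246.95  195.29] [-0.16  0.09 -1.41] m [-0.04 -0.06 -0.01] w11.72 t34.0
[ 510.45 -246.5   234.08] [ 0.24  0.17 -1.2  -0.05 -0.06 -0.01]
```

View pics/lift.png

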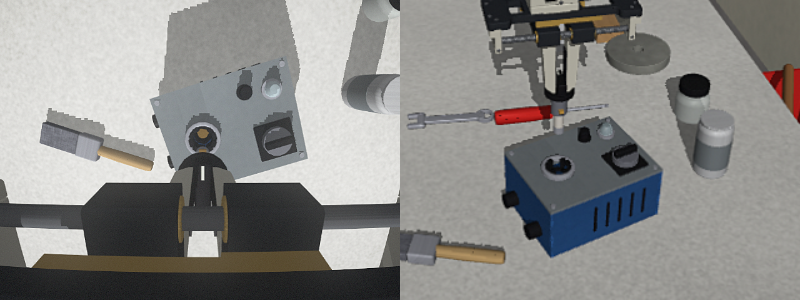

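The box's holder is empty (dark bore), and the carrier hangs straight in the fingers with the fuse below it, nothing else moved. Now to the tin.

```bash
python3 - <<'E'
from h import *
np.set_printoptions(precision=2,suppress=True)
T=np.array([602.4,244.9]); q=np.load("pz.npy")[3]
move_straight([*T,235],down(q),v=150); pause(.3)
cv2.imwrite("pics/pre_side.png",read_camera("side")[:,:,::-1])
move_straight([*T,150],v=80); move_straight([*T,82],v=40); f1,s=ft(10); print(s['position'],f1[:3],s['time_s'])
z=80.
while z>72:
    move_straight([*T,z],v=12); f,s=ft(5,.015); d=f-f1
    print(z,s['position'],d[:3])
    if d[2]>1.5: break
    z-=.6
cv2.imwrite("pics/low_side.png",read_camera("side")[:,:,::-1]); print(s['time_s'])
a=[cv2.resize(cv2.imread(f"pics/{n}_side.png")[90:270,240:400],(400,450)) for n in("pre","low")]
cv2.imwrite("pics/tin2.png",np.hstack(a))
E
```

```text
[602.49 244.93  82.18] [-0.27  0.19 -1.23] 41.7917
80.0 [602.37 244.89  79.94] [ 0.34 -0.17  0.15]
79.4 [602.43 244.88  79.41] [ 0.16 -0.21  0.48]
78.80000000000001 [602.42 244.88  78.79] [ 0.33 -0.42  0.48]
78.20000000000002 [602.42 244.9   78.18] [0.84 0.03 0.17]
77.60000000000002 [602.38 244.88  77.59] [0.43 0.08 0.16]
77.00000000000003 [602.4  244.92  77.  ] [ 0.01 -0.25  0.33]
76.40000000000003 [602.4  244.9   76.39] [ 0.77 -0.19  0.11]
75.80000000000004 [602.4  244.92  75.78] [ 0.31 -0.32 -0.1 ]
75.20000000000005 [602.4  244.89  75.2 ] [ 0.2  -0.16  0.1 ]
74.60000000000005 [602.38 244.89  74.57] [ 0.49 -0.34  0.14]
74.00000000000006 [602.56 244.95  74.48] [-0.61 -0.67  4.08]
45.525
```

View pics/tin2.png

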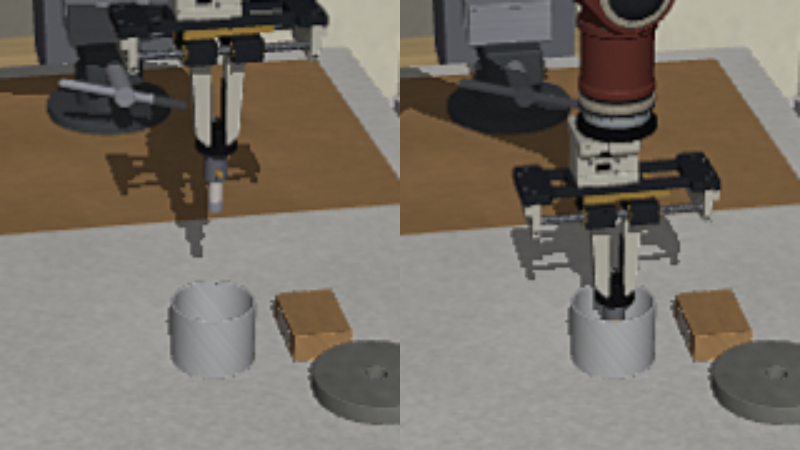

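The fuse end rests on the tin's floor (contact at z = 74.5, as expected) and sits centrally, with the cap above the rim. Release next.

```bash
python3 - <<'E'
from h import *
np.set_printoptions(precision=2,suppress=True)
T=np.array([602.4,244.9])
move_straight([*T,74.6],v=12); move_gripper(22,10); pause(.2); move_gripper(60); pause(.5)
f,s=ft(5); print(f,s['position'],s['gripper_width'])
move_straight([*T,110],v=40); move_straight([*T,260],v=120); pause(.5); f,s=ft(5); print(f[:3],s['time_s'])
a=[]
for n in("wrist","side"):
    im=read_camera(n)[:,:,::-1]; cv2.imwrite(f"pics/end_{n}.png",im)
    a.append(cv2.resize(im[90:330,160:480] if n=="wrist" else im[170:290,260:420],(400,300)))
cv2.imwrite("pics/end.png",np.hstack(a))
E
```

```text
[-0.1  -0.24  0.17 -0.05  0.05  0.04] [602.38 244.92  74.62] 59.942578124979
[-0.4   0.01 -0.13] 50.8583
```

View pics/end.png

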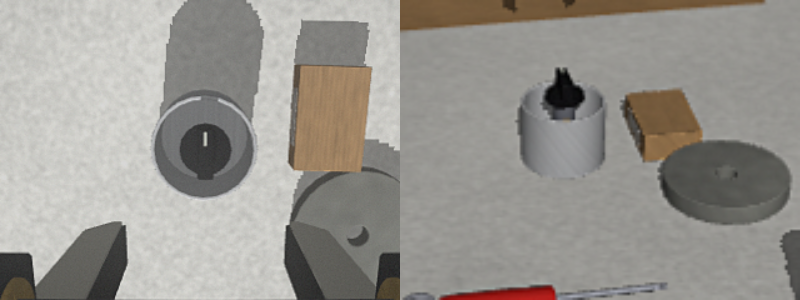

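The carrier stands fuse end down in the tin, which hasn't moved, and the gripper is clear. Handing in.

```bash
python3 -c "
from rig import *
print(close_job())"
```

```text
the job is handed in; nothing more can be done
None
```

The fuse carrier was pressed, twisted free, drawn out and lowered fuse end first into the tin, where it is standing upright on its own; the job was handed in at about 51 s, with no more than about 18 N measured on the holder.

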